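Balance the centrifuge rotor

TASK

The six-place centrifuge rotor on the bench has been loaded out of balance: it may only be spun when directly opposite buckets carry the same kind of vessel. Rearrange the six vessels (two tall tubes, two small bottles, two grey sleeves with a slim tube) so that the two of each kind face each other across the rotor, using the spare bucket beside it to set one aside on the way. Lower each vessel to the floor of its bucket rather than letting it drop in, and leave all six standing upright in the rotor.

Things in the scene. Friction and masses are not known exactly. Their poses are not given: they have to be found in the camera images.
- rotor: Swing-out centrifuge rotor, fixed, on a black bench stand: six open steel buckets, axes 85 mm from its axis at 0, 60, .. 300 deg from its x. Origin: on its axis at desk level, z up. Bucket: rim 62 mm and flat inner floor 18 mm above the desk, 48 mm outside, 38 mm inside, mouth flared to 42. Hub nut 77 mm high, 25 mm diameter. Each bucket holds one vessel at the start.
- spare_bucket: One more steel bucket, empty at the start, fixed in a black square bench holder (78 x 78 mm) to the left or right of the rotor; same shape and heights as the rotor's (floor 18 mm, rim 62 mm above the desk, 38 mm inside, mouth 42 mm). Origin: on the bucket's axis at desk level, z up.
- tall_tube_1: Tall tube 1 of 2 (alike): round off-white plastic centrifuge tube with a flat foot, body 28 mm diameter, 108 mm tall over all; its wide white ribbed screw cap, 35 mm diameter, is the top 18 mm (90 to 108 mm above the underside). 45 g. Origin: centre of the underside, z up its axis; round, yaw has no meaning. Hold it by the cap.
- tall_tube_2: Tall tube 2 of 2 (alike): round off-white plastic centrifuge tube with a flat foot, body 28 mm diameter, 108 mm tall over all; its wide white ribbed screw cap, 35 mm diameter, is the top 18 mm (90 to 108 mm above the underside). 45 g. Origin: centre of the underside, z up its axis; round, yaw has no meaning. Hold it by the cap.
- bottle_1: Small bottle 1 of 2 (alike): round off-white plastic bottle with a flat foot, body 29 mm diameter up to 54 mm, then a shoulder; 90 mm tall over all; its grey screw cap, 22 mm diameter, is the top 20 mm (70 to 90 mm above the underside). 50 g. Origin: centre of the underside, z up its axis; round, yaw has no meaning. Hold it by the cap.
- bottle_2: Small bottle 2 of 2 (alike): round off-white plastic bottle with a flat foot, body 29 mm diameter up to 54 mm, then a shoulder; 90 mm tall over all; its grey screw cap, 22 mm diameter, is the top 20 mm (70 to 90 mm above the underside). 50 g. Origin: centre of the underside, z up its axis; round, yaw has no meaning. Hold it by the cap.
- sleeve_1: Sleeve 1 of 2 (alike): round grey plastic insert, 29 mm diameter, 58 mm tall, flat foot, with one slim capped blood tube fixed upright in it; 104 mm tall over all. The slim tube's cap, 15 mm diameter, is the top 18 mm (86 to 104 mm above the underside). 60 g. Origin: centre of the underside, z up its axis; round, yaw has no meaning. Hold it by the cap.
- sleeve_2: Sleeve 2 of 2 (alike): round grey plastic insert, 29 mm diameter, 58 mm tall, flat foot, with one slim capped blood tube fixed upright in it; 104 mm tall over all. The slim tube's cap, 15 mm diameter, is the top 18 mm (86 to 104 mm above the underside). 60 g. Origin: centre of the underside, z up its axis; round, yaw has no meaning. Hold it by the cap.

How it is judged:
At the end, for the whole second after the job is handed in: All six vessels stand in rotor buckets (axis 75 to 95 mm from the rotor's axis, underside less than 6 mm above the bucket floor, tilted less than 0.15 rad), at rest, and the two of each kind are in directly opposite buckets (more than 158 mm apart) (horizontal distance between tall_tube_1 and rotor between 0.075 and 0.095 m and z of each of tall_tube_1, bottle_1, tall_tube_2, sleeve_1, bottle_2, sleeve_2 in the frame of rotor below 0.024 m and angle between each of tall_tube_1, bottle_1, tall_tube_2, sleeve_1, bottle_2, sleeve_2's own z axis and vertical below 0.15 rad and linear speed of each of tall_tube_1, bottle_1, tall_tube_2, sleeve_1, bottle_2, sleeve_2 below 0.02 m/s and horizontal distance between bottle_1 and rotor between 0.075 and 0.095 m and horizontal distance between tall_tube_2 and rotor between 0.075 and 0.095 m and horizontal distance between sleeve_1 and rotor between 0.075 and 0.095 m and horizontal distance between bottle_2 and rotor between 0.075 and 0.095 m and horizontal distance between sleeve_2 and rotor between 0.075 and 0.095 m and horizontal distance between tall_tube_1 and tall_tube_2 above 0.158 m and horizontal distance between bottle_1 and bottle_2 above 0.158 m and horizontal distance between sleeve_1 and sleeve_2 above 0.158 m); the robot touches nothing.
It fails at once if a vessel drops into a rotor bucket (moves faster than 0.7 m/s with its foot below the rim, a fall of about 25 mm) ((horizontal distance between tall_tube_1 and rotor below 0.11 m and z of tall_tube_1 in the frame of rotor below 0.06 m and linear speed of tall_tube_1 above 0.7 m/s) or (horizontal distance between bottle_1 and rotor below 0.11 m and z of bottle_1 in the frame of rotor below 0.06 m and linear speed of bottle_1 above 0.7 m/s) or (horizontal distance between tall_tube_2 and rotor below 0.11 m and z of tall_tube_2 in the frame of rotor below 0.06 m and linear speed of tall_tube_2 above 0.7 m/s) or (horizontal distance between sleeve_1 and rotor below 0.11 m and z of sleeve_1 in the frame of rotor below 0.06 m and linear speed of sleeve_1 above 0.7 m/s) or (horizontal distance between bottle_2 and rotor below 0.11 m and z of bottle_2 in the frame of rotor below 0.06 m and linear speed of bottle_2 above 0.7 m/s) or (horizontal distance between sleeve_2 and rotor below 0.11 m and z of sleeve_2 in the frame of rotor below 0.06 m and linear speed of sleeve_2 above 0.7 m/s)).
It also fails if it takes over 99 s, if anything falls off the work surface, if the arm or the gripper's body presses on something with over 40 N, if the wrist force passes 120 N, or if a joint passes its speed limit or range.

ROBOT

A 7-joint arm with a two-finger parallel gripper is mounted at the origin on a cart in front of the work surface, level with it; the furniture and walls round the work are solid. World frame = base frame: x ahead of the robot, y to its left, z up, the work surface at z = 0. Lengths are in m, angles in rad, forces in N, time in s.
With the tool pointing down it reaches from about 0.4 to 0.85 m from the base axis. Payload 4.4 kg.
Tool frame: the origin (TCP) lies midway between the tips of the shut fingers; the grasp point (between the pads) lies 19 mm behind it; z points along the fingers, x is the direction in which the jaws open and shut, and the axes are right-handed (so a half turn about z gives the same grasp; the last joint's range is limited). The gripper opens to 94 mm and grips with 3 to 60 N. Pads are 16 mm wide; open, the fingers measure 119 mm over their backs; the gripper's body (75 mm by 177 mm) begins 78 mm behind the grasp point.
Start: joints at [-1.413, 0.628, 0.038, 1.517, -0.027, 0.996, -0.02], TCP at [0.144, 0.634, 0.205] pointing down, gripper open.
Joint ranges: [-3.06, 3.06], [-0.37, 2.12], [-1.25, 1.32], [0.18, 2.47], [-1.1, 4.24], [0.23, 1.98], [-2.94, 2.94]. Speed limits (rad/s): [2.57, 2.57, 3.14, 3.14, 3.14, 3.14, 3.14].

INTERFACE

Orientations are given as a 3x3 rotation matrix whose columns are the frame's x, y, z axes.
In Python, from station import bot, cams, ticket gives the robot as it stands.
- The arm moves only by the tool apply_moves, never from a script. Its argument "moves" is a list of rows, each a list of 5 numbers: the shift along the tool's x, y, z in m, then the turn about the tool's z in rad, then the finger opening in m, from 0 to 0.094. In form: [[tx, ty, tz, turn, fingers], ...]. A call has 1 to 5 rows; each row is the pose to reach, as a shift and turn from the pose commanded when the call began, along the tool's axes at that moment; what a row does not reach only later rows make up. A row lasts 1/12 s, in which the tool goes at most 41.7 mm and 7.16 degrees, less where a joint would pass 70% of its speed; a pose out of reach is approached as far as the arm can. A call with a gripper value outside its range is refused whole. The fingers move at their own pace and stop on an object; "newtons" is the grip in N (left out, the last holds). Time passes only in rows, so rows that repeat a pose let the fingers close. It gives the time, the measured TCP pose, the force and the opening at its end, in the units of the state.
- bot.get_state(): the state, without advancing time (a new reading comes with each control period).
- cams.snapshot(name): name is "side" or "top" or "wrist"; returns (picture, depth): 420x560x3 uint8, blue, green, red; 420x560 float32, m along the optical axis (not along the pixel's ray), 0 where there is no reading.
- cams.calibration(name): a dict with "fx", "fy", "cx", "cy" (pixels), "dist" ([k1, k2, p1, p2, k3] as OpenCV has them; the pictures are not rectified), "extrinsics" (4x4, takes a point from world to camera coordinates); the wrist camera has in their place "T_tool_cam" (4x4, takes a point from camera to tool coordinates, whose origin is the TCP and whose axes are the tool frame's). Camera axes: x right, y down, z forward; pixel columns grow to the right and rows downward; lengths in m; the calibration is good to about 2 mm. A picture is of the moment at which its call begins: read the wrist's pose just before it. calibration takes no time and is no camera call.
- ticket.close_job(): hands the job in, once; it reports no verdict.
The state is a dict: "t": time; "qpos": joint angles; "qvel": joint speeds; "joint_torque": joint torques, N m; "tcp_pos": TCP position; "eef_rot": TCP orientation; "ft_force": force on the tool from outside, world axes, zero at the start; "moment": the same for the moment, N m; "width": finger opening in m.
Only numpy, scipy, OpenCV 4.12 (cv2) and the standard library are available. Lean on these libraries where they do the work, as an engineer would, in place of code of your own. Each camera call takes 0.05 s, during which the arm holds its last target.

## Working session

There is one attempt and no reset: what is moved stays moved. The work goes in short steps, Python scripts to look and compute and a tool call to move; the robot and the scene stay as the last step left them, time stands still between calls to the robot, and variables do not carry over. Pictures are saved under pics/ and viewed, and the job is handed in when it is done.

Besides the shell and the picture viewer there is one more tool, called as name(argument=value, ...), one argument or row to a line, values as JSON. apply_moves: Moves the arm, as the interface text tells. Its arguments: {"type":"object","properties":{"moves":{"type":"array"},"newtons":{"type":"number"}},"required":["moves"]}

```bash
mkdir -p pics; ls
python3 - <<'E'
from station import bot,cams,ticket
import cv2,numpy as np
s=bot.get_state();print(s)
for n in ["side","top"]:
    p,d=cams.snapshot(n);cv2.imwrite(f"pics/{n}0.png",p);np.save(f"pics/{n}0.npy",d);print(n,cams.calibration(n))
print(cams.calibration("wrist"))
E
```

```text
pics
{'t': 0.0, 'qpos': array([-1.41279791,  0.62930864,  0.03842358,  1.51833923, -0.0269646 ,
        0.99628065, -0.01999507]), 'qvel': array([ 0.00016464, -0.00081984,  0.00037049, -0.00182228, -0.00098028,
       -0.00095115, -0.00025481]), 'joint_torque': array([ 3.28986507e-04, -5.49709690e+01,  1.14351757e+00, -1.86648130e+01,
       -5.22224244e-02,  2.32475140e-02,  1.66351051e-04]), 'tcp_pos': array([0.14408561, 0.63316641, 0.20458728]), 'eef_rot': array([[ 2.21895860e-01,  9.75070302e-01, -3.64179014e-04],
       [ 9.75068676e-01, -2.21896155e-01, -1.78152813e-03],
       [-1.81792509e-03,  4.02141659e-05, -9.99998347e-01]]), 'ft_force': array([-0.24583069, -0.37763157,  0.3557205 ]), 'moment': array([ 1.25155931e-02,  1.74625556e-05, -1.96411043e-02]), 'width': 0.09363122547067027}
side {'fx': 447.91284998817105, 'fy': 447.91284998817105, 'cx': 277.62311082523723, 'cy': 199.82438223192273, 'dist': array([-0.00012913,  0.        ,  0.        ,  0.        ,  0.        ]), 'extrinsics': array([[ 0.99460861, -0.10299764, -0.01204966, -0.56327708],
       [-0.07221862, -0.604
[... 444 characters left out ...]
7796 , -0.13436355,  0.57865684],
       [ 0.1344958 , -0.00436933, -0.99090453,  1.15063103],
       [ 0.        ,  0.        ,  0.        ,  1.        ]])}
{'fx': 325.96590049660205, 'fy': 325.96590049660205, 'cx': 278.51112124669726, 'cy': 211.94813337785368, 'dist': array([-0.02127137,  0.        ,  0.        ,  0.        ,  0.        ]), 'T_tool_cam': array([[ 9.99999877e-01, -3.52702952e-04,  3.48864907e-04,
        -3.05881753e-04],
       [ 2.64272682e-04,  9.73878196e-01,  2.27070891e-01,
        -6.54390639e-02],
       [-4.19840500e-04, -2.27070771e-01,  9.73878169e-01,
        -1.78562995e-01],
       [ 0.00000000e+00,  0.00000000e+00,  0.00000000e+00,
         1.00000000e+00]])}
```

View pics/top0.png

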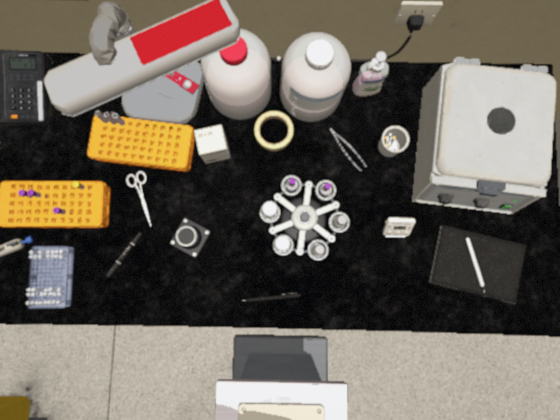

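View pics/side0.png

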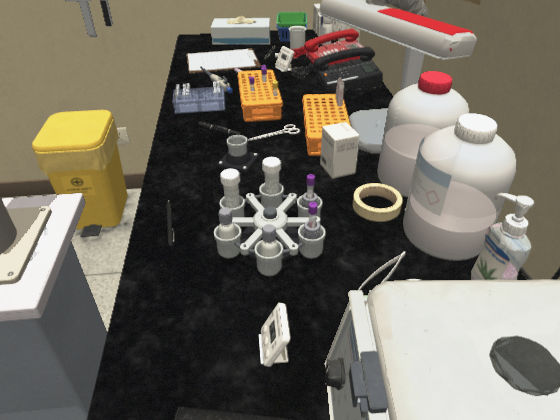

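Run:
```python
import cv2
p=cv2.imread("pics/top0.png")
cv2.imwrite("pics/topc.png",cv2.resize(p[165:275,160:360],None,fx=4,fy=4,interpolation=cv2.INTER_CUBIC))
p=cv2.imread("pics/side0.png")
cv2.imwrite("pics/sidec.png",cv2.resize(p[125:285,190:360],None,fx=3.7,fy=3.7,interpolation=cv2.INTER_CUBIC))
```

```text
(no output)
```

View pics/topc.png

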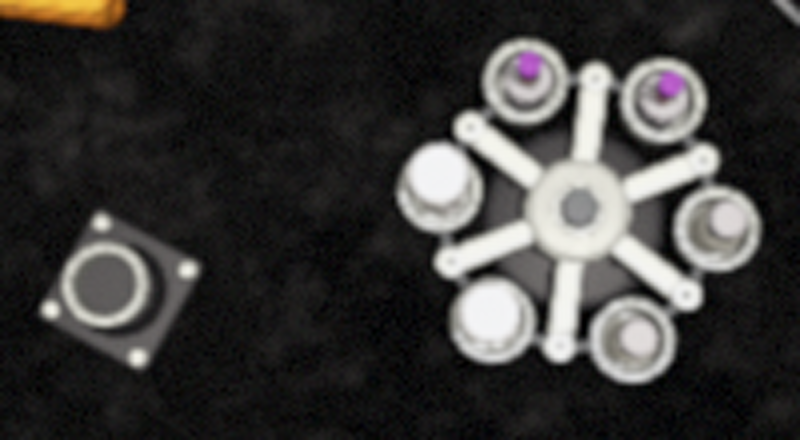

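View pics/sidec.png

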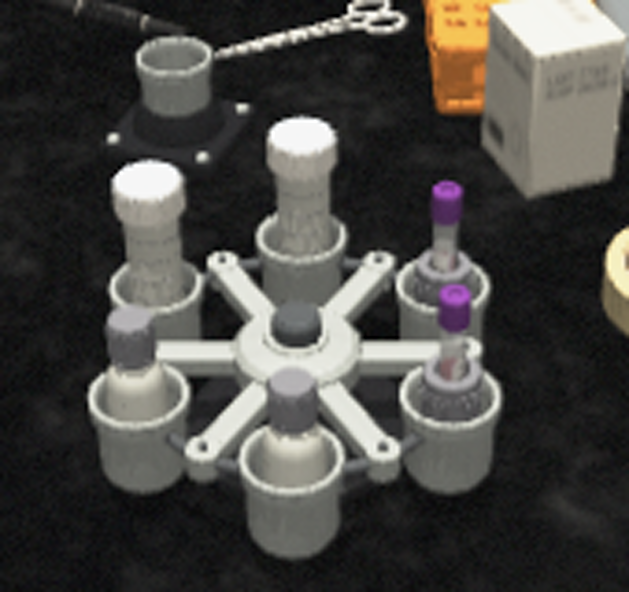

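```bash
cat > h.py <<'E'
from station import bot,cams,ticket
import cv2,numpy as np
def ray(n,uv,z,C=None):
    C=C or cams.calibration(n);K=np.array([[C["fx"],0,C["cx"]],[0,C["fy"],C["cy"]],[0,0,1]])
    if n=="wrist":
        s=bot.get_state();T=np.eye(4);T[:3,:3]=s["eef_rot"];T[:3,3]=s["tcp_pos"];M=T@C["T_tool_cam"]
    else: M=np.linalg.inv(C["extrinsics"])
    q=cv2.undistortPoints(np.array([[uv]],float),K,C["dist"])[0,0]
    d=M[:3,:3]@np.array([q[0],q[1],1]);o=M[:3,3]
    return o+d*(z-o[2])/d[2]
E
python3 - <<'E'
from h import *
f=lambda x,y:(160+x/4-.375,165+y/4-.375)
rims=[(525,82),(663,100),(717,229),(632,340),(490,322),(440,190)]
caps=[(530,64,.122),(671,84,.122),(728,220,.108),(640,335,.108),(490,310,.126),(438,175,.126)]
R=np.array([ray("top",f(*r),.062) for r in rims]);c=R.mean(0)
for r,k in zip(R,caps):
    d=r-c;print(r.round(4),np.hypot(*d[:2]).round(4),np.degrees(np.arctan2(d[1],d[0])).round(1),ray("top",f(*k[:2]),k[2]).round(4))
print("c",c,"hub",ray("top",f(579,208),.077),"spare",ray("top",f(105,285),.062))
g=lambda x,y:(190+x/3.7-.36,125+y/3.7-.36)
# side
S=[(148,290,.062),(301,240,.062),(443,284,.062),(450,400,.062),(291,465,.062),(139,400,.062),(296,315,.077),(175,57,.062)]
for k in S: print(ray("side",g(*k[:2]),k[2]).round(4))
S=[ray("side",g(*k[:2]),k[2]) for k in S[:6]];print(np.mean(S,0))
E
```

```text
[ 0.6257 -0.0131  0.062 ] 0.0849 23.3 [ 0.6257 -0.0143  0.122 ]
[ 0.6165 -0.0977  0.062 ] 0.0856 -36.6 [ 0.6158 -0.0964  0.122 ]
[ 0.538  -0.1311  0.062 ] 0.085 -96.6 [ 0.5387 -0.1317  0.108 ]
[ 0.4699 -0.0804  0.062 ] 0.0849 -156.6 [ 0.4708 -0.0812  0.108 ]
[0.4787 0.0052 0.062 ] 0.0864 143.1 [0.4822 0.0059 0.126 ]
[0.558  0.0373 0.062 ] 0.0845 83.1 [0.5589 0.0374 0.126 ]
c [ 0.54780285 -0.04663191  0.062     ] hub [ 0.54721658 -0.04652183  0.077     ] spare [0.49589589 0.23708813 0.062     ]
[0.4758 0.0021 0.062 ]
[0.5577 0.0359 0.062 ]
[ 0.6266 -0.0109  0.062 ]
[ 0.6157 -0.0994  0.062 ]
[ 0.5375 -0.1344  0.062 ]
[ 0.47   -0.0823  0.062 ]
[ 0.548  -0.0459  0.077 ]
[0.497  0.2386 0.062 ]
[ 0.54720748 -0.04818249  0.062     ]
```

apply_moves(
  moves=[
    [0, 0, -0.04, -0.11, 0.06],
    [0, 0, -0.08, -0.2238, 0.06],
    [0, 0, -0.1, -0.2238, 0.06],
    [0, 0, -0.1, -0.2238, 0.06],
  ],
  newtons=15,
)

```text
t: 0.43
tcp_pos: [0.1449, 0.6365, 0.3109]
eef_rot: [[0.0, 1.0, 0.002], [1.0, -0.0, 0.009], [0.009, 0.002, -1.0]]
ft_force: [-0.4, 0.6, -0.8]
width: 0.0706
```

apply_moves(
  moves=[
    [-0.035, 0.0195, 0, 0, 0.06],
    [-0.07, 0.039, 0, 0, 0.06],
    [-0.105, 0.0585, 0, 0, 0.06],
    [-0.14, 0.078, 0, 0, 0.06],
    [-0.175, 0.0975, 0, 0, 0.06],
  ],
)

```text
t: 0.85
tcp_pos: [0.242, 0.4563, 0.3043]
eef_rot: [[0.0, 1.0, -0.001], [1.0, -0.0, -0.002], [-0.002, -0.001, -1.0]]
ft_force: [1.5, 0.7, 0.6]
width: 0.0599
```

apply_moves(
  moves=[
    [-0.035, 0.0195, 0, 0, 0.06],
    [-0.07, 0.039, 0, 0, 0.06],
    [-0.105, 0.0585, 0, 0, 0.06],
    [-0.14, 0.078, 0, 0, 0.06],
    [-0.175, 0.0975, 0, 0, 0.06],
  ],
)

```text
t: 1.27
tcp_pos: [0.3392, 0.2814, 0.3046]
eef_rot: [[0.0, 1.0, -0.001], [1.0, -0.0, -0.001], [-0.001, -0.001, -1.0]]
ft_force: [1.4, 0.4, 0.1]
width: 0.0602
```

apply_moves(
  moves=[
    [-0.035, 0.0195, 0, 0, 0.06],
    [-0.07, 0.039, 0, 0, 0.06],
    [-0.105, 0.0585, 0, 0, 0.06],
    [-0.14, 0.078, 0, 0, 0.06],
    [-0.175, 0.0975, 0, 0, 0.06],
  ],
)

```text
t: 1.68
tcp_pos: [0.4366, 0.1068, 0.3047]
eef_rot: [[0.0, 1.0, -0.001], [1.0, -0.0, -0.0], [-0.0, -0.001, -1.0]]
ft_force: [0.9, 0.5, -1.2]
width: 0.0601
```

Run:
```python
from h import *
s=bot.get_state();print(s["t"],s["tcp_pos"],s["eef_rot"].round(4),s["qpos"],s["ft_force"])
p,d=cams.snapshot("wrist");cv2.imwrite("pics/w1.png",p)
```

```text
1.6833 [0.43657306 0.10676591 0.30472157] [[ 2.0e-04  1.0e+00 -1.3e-03]
 [ 1.0e+00 -2.0e-04 -3.0e-04]
 [-3.0e-04 -1.3e-03 -1.0e+00]] [-0.48019622  0.22670245  0.22195145  1.90517582 -0.05822157  1.01724061
  1.33752262] [ 0.86688538  0.53768564 -1.19186753]
```

View pics/w1.png

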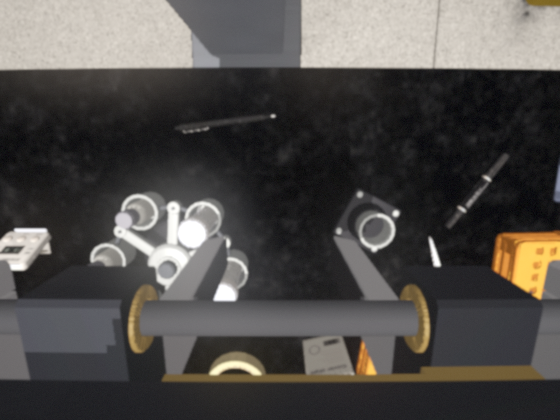

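Run:
```python
from h import *
p=cv2.imread("pics/w1.png")
cv2.imwrite("pics/w1c.png",cv2.resize(p[185:300,80:410],None,fx=2.4,fy=4,interpolation=cv2.INTER_CUBIC)) 
for uv,z in [((376,230),.062),((190,234),.126),((123,220),.108)]: print(ray("wrist",uv,z))
```

```text
[0.5002844  0.22724386 0.062     ]
[ 0.48395064 -0.00515544  0.126     ]
[ 0.47125728 -0.08997533  0.108     ]
```

View pics/w1c.png

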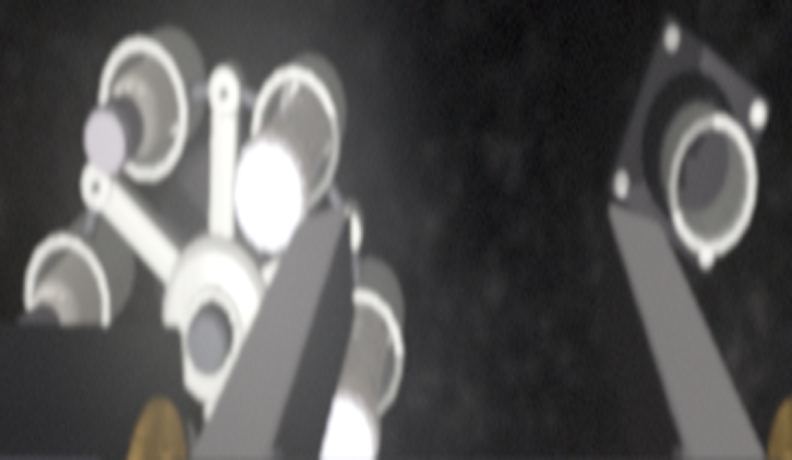

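Run:
```python
from h import *
s=bot.get_state();print(s["t"],s["tcp_pos"],np.abs(s["qvel"]).max())
p,d=cams.snapshot("wrist");cv2.imwrite("pics/w2.png",p)
s=bot.get_state();print(s["t"],s["tcp_pos"],np.abs(s["qvel"]).max())
p0=cv2.imread("pics/w1.png");
print(cv2.phaseCorrelate(p0[100:260,:,0].astype(np.float32),p[100:260,:,0].astype(np.float32)))
```

```text
1.7333 [0.44059272 0.09818876 0.30501925] 0.21773919487266957
1.7833 [0.43871679 0.10194734 0.30479659] 0.09936424411301027
((7.971377284859614, -3.245461170327502), 0.6414135995010535)
```

apply_moves(
  moves=[
    [-0.016, 0.03, 0, 0, 0.06],
    [-0.032, 0.06, 0, 0, 0.06],
    [-0.049, 0.09, 0, 0, 0.06],
    [-0.065, 0.12, 0.02, 0, 0.06],
    [-0.065, 0.12, 0.04, 0, 0.06],
  ],
)

```text
t: 2.2
tcp_pos: [0.5619, 0.04, 0.2644]
eef_rot: [[0.005, 1.0, 0.005], [1.0, -0.005, -0.003], [-0.003, 0.005, -1.0]]
ft_force: [0.6, -0.1, -0.4]
width: 0.0597
```

apply_moves(
  moves=[
    [0, 0, 0, 0, 0.06],
    [0, 0, 0, 0, 0.06],
    [0, 0, 0, 0, 0.06],
    [0, 0, 0, 0, 0.06],
  ],
)

```text
t: 2.53
tcp_pos: [0.5566, 0.045, 0.2666]
eef_rot: [[-0.001, 1.0, 0.001], [1.0, 0.001, 0.001], [0.001, 0.001, -1.0]]
ft_force: [0.8, -0.1, -0.0]
width: 0.0598
```

apply_moves(
  moves=[
    [-0.0075, 0.0015, 0.03, 0, 0.06],
    [-0.0075, 0.0015, 0.07, 0, 0.06],
    [-0.0075, 0.0015, 0.11, 0, 0.06],
    [-0.0075, 0.0015, 0.11, 0, 0.06],
    [-0.0075, 0.0015, 0.11, 0, 0.06],
  ],
)

```text
t: 2.95
tcp_pos: [0.5572, 0.0369, 0.1555]
eef_rot: [[-0.001, 1.0, -0.003], [1.0, 0.001, 0.0], [0.0, -0.003, -1.0]]
ft_force: [1.0, -0.7, 0.6]
width: 0.0597
```

Run:
```python
from h import *
s=bot.get_state();print(s["t"],s["tcp_pos"],s["width"])
p,d=cams.snapshot("side");cv2.imwrite("pics/s1.png",cv2.resize(p[60:285,150:360],None,fx=2.6,fy=2.6,interpolation=cv2.INTER_CUBIC))
p,d=cams.snapshot("wrist");cv2.imwrite("pics/w3.png",p)
s=bot.get_state();print(s["t"],s["tcp_pos"],s["width"])
```

```text
2.95 [0.55722594 0.0368958  0.15548793] 0.05974244787763328
3.05 [0.56002562 0.03672192 0.15812503] 0.0599262579670233
```

View pics/s1.png

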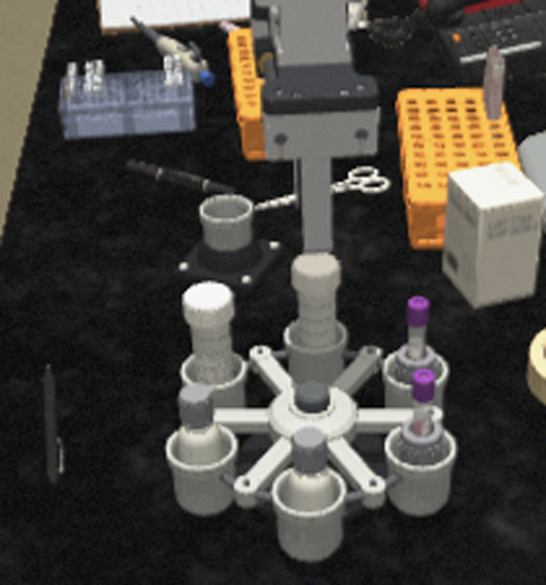

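View pics/w3.png

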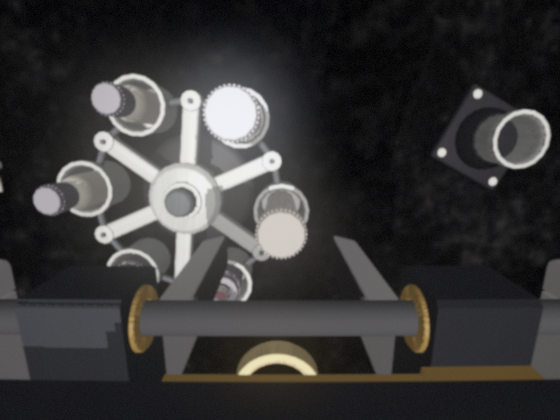

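Run:
```python
from h import *
for uv,z in [((281,234),.126),((521,138),.062),((181,201),.077),((236,113),.126),((137,105),.062),((110,100),.108)]: print(ray("wrist",uv,z))
```

```text
[0.55906839 0.03820742 0.126     ]
[0.49573837 0.23830177 0.062     ]
[ 0.54628818 -0.04269977  0.077     ]
[0.48071524 0.01014375 0.126     ]
[ 0.47026956 -0.07767423  0.062     ]
[ 0.47088541 -0.07651856  0.108     ]
```

apply_moves(
  moves=[
    [0, 0, 0.03, 0, 0.06],
    [0, 0, 0.058, 0, 0.06],
    [0, 0, 0.058, 0, 0.06],
    [0, 0, 0.058, 0, 0.06],
    [0, 0, 0.058, 0, 0.06],
  ],
)

```text
t: 3.47
tcp_pos: [0.5602, 0.0364, 0.1]
eef_rot: [[-0.0, 1.0, 0.004], [1.0, 0.0, 0.0], [0.0, 0.004, -1.0]]
ft_force: [-0.1, -0.4, -0.4]
width: 0.0602
```

apply_moves(
  moves=[
    [0, 0, 0, 0, 0.03],
    [0, 0, 0, 0, 0.03],
    [0, 0, 0, 0, 0.03],
    [0, 0, 0, 0, 0.03],
    [0, 0, 0, 0, 0.03],
  ],
  newtons=15,
)

```text
t: 3.88
tcp_pos: [0.5585, 0.0365, 0.0979]
eef_rot: [[0.0, 1.0, 0.001], [1.0, -0.0, 0.0], [0.0, 0.001, -1.0]]
ft_force: [0.1, -0.0, 3.2]
width: 0.0323
```

apply_moves(
  moves=[
    [0, 0, -0.01, 0, 0.03],
    [0, 0, -0.02, 0, 0.03],
    [0, 0, -0.03, 0, 0.03],
    [0, 0, -0.04, 0, 0.03],
    [0, 0, -0.04, 0, 0.03],
  ],
)

```text
t: 4.3
tcp_pos: [0.5599, 0.0363, 0.1401]
eef_rot: [[0.0, 1.0, 0.004], [1.0, -0.0, 0.0], [0.0, 0.004, -1.0]]
ft_force: [0.8, 0.2, -0.4]
width: 0.0324
```

Run:
```python
from h import *
s=bot.get_state();print(s["t"],s["tcp_pos"],s["width"])
p,d=cams.snapshot("side");cv2.imwrite("pics/s2.png",cv2.resize(p[60:285,150:360],None,fx=2.6,fy=2.6,interpolation=cv2.INTER_CUBIC))
```

```text
4.3 [0.55993278 0.03627965 0.14011686] 0.03239791610398857
```

View pics/s2.png

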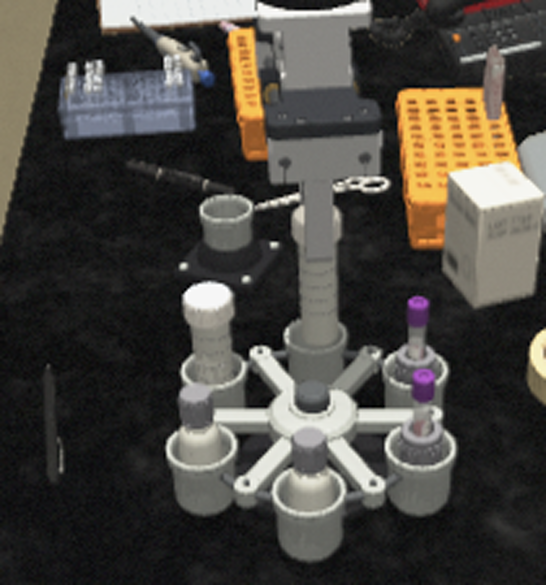

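apply_moves(
  moves=[
    [0, 0, -0.03, 0, 0.03],
    [0, 0, -0.04, 0, 0.03],
    [0.035, -0.011, -0.04, 0, 0.03],
    [0.07, -0.022, -0.04, 0, 0.03],
    [0.105, -0.033, -0.04, 0, 0.03],
  ],
)

```text
t: 4.77
tcp_pos: [0.5252, 0.142, 0.1777]
eef_rot: [[0.002, 1.0, 0.001], [1.0, -0.002, 0.0], [0.0, 0.001, -1.0]]
ft_force: [0.2, 0.2, -0.6]
width: 0.0327
```

apply_moves(
  moves=[
    [0.035, -0.011, 0, 0, 0.03],
    [0.07, -0.022, 0, 0, 0.03],
    [0.09, -0.028, 0, 0, 0.03],
    [0.095, -0.03, 0, 0, 0.03],
    [0.095, -0.03, 0, 0, 0.03],
  ],
)

```text
t: 5.18
tcp_pos: [0.4944, 0.2381, 0.1771]
eef_rot: [[-0.004, 1.0, -0.0], [1.0, 0.004, 0.0], [0.0, -0.0, -1.0]]
ft_force: [0.2, -0.5, -1.0]
width: 0.0326
```

apply_moves(
  moves=[
    [0, 0, 0, 0, 0.03],
    [0, 0, 0, 0, 0.03],
    [0, 0, 0, 0, 0.03],
    [0, 0, 0, 0, 0.03],
  ],
)

```text
t: 5.52
tcp_pos: [0.4959, 0.2346, 0.1775]
eef_rot: [[0.003, 1.0, 0.0], [1.0, -0.003, -0.0], [-0.0, 0.0, -1.0]]
ft_force: [-0.3, 0.5, -0.0]
width: 0.0327
```

Run:
```python
from h import *
s=bot.get_state();print(s["t"],s["tcp_pos"],s["width"])
p,d=cams.snapshot("side");cv2.imwrite("pics/s3.png",cv2.resize(p[30:230,150:360],None,fx=2.9,fy=2.9,interpolation=cv2.INTER_CUBIC))
p,d=cams.snapshot("wrist");cv2.imwrite("pics/w4.png",p)
s=bot.get_state();print(s["t"],s["tcp_pos"],s["width"])
```

```text
5.5167 [0.49590327 0.23463386 0.17751781] 0.03269689850661758
5.6167 [0.49565862 0.23533293 0.1775159 ] 0.0324257208318274
```

View pics/s3.png

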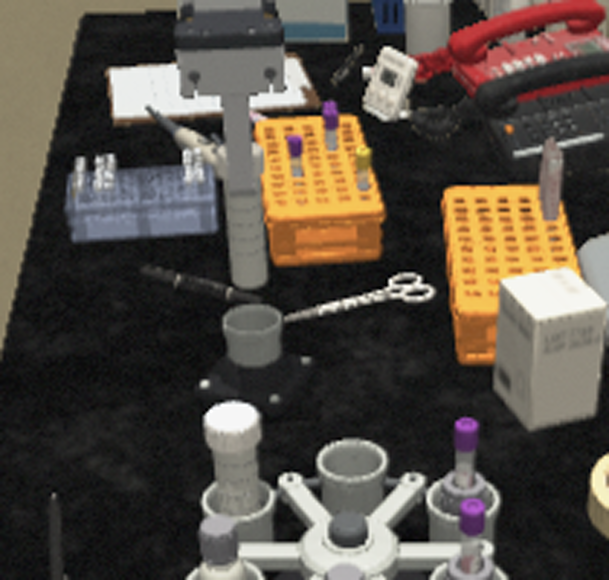

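View pics/w4.png

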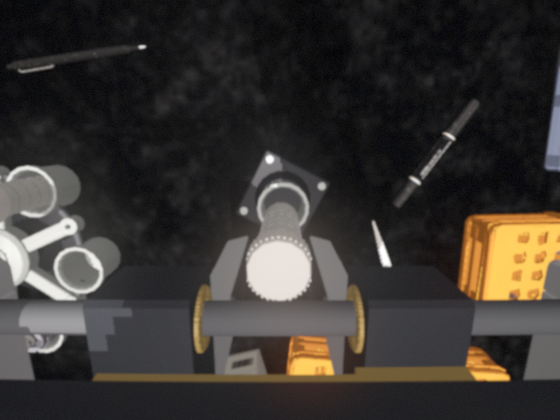

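Run:
```python
from h import *
p=cv2.imread("pics/w4.png");cv2.imwrite("pics/w4c.png",cv2.resize(p[145:310,200:360],None,fx=4,fy=3.6,interpolation=cv2.INTER_CUBIC))
print(ray("wrist",(282,206),.062),ray("wrist",(279.5,269),.2055))
```

```text
[0.4931388  0.23835449 0.062     ] [0.49426731 0.23560283 0.2055    ]
```

View pics/w4c.png

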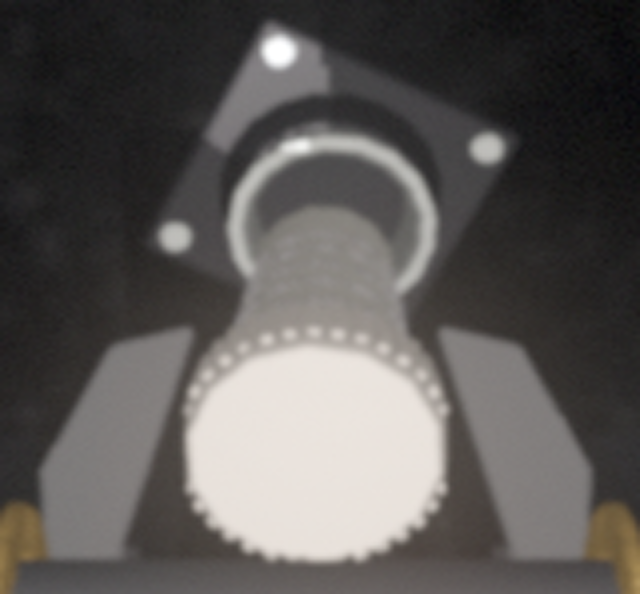

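apply_moves(
  moves=[
    [0.0025, 0, 0.02, 0, 0.03],
    [0.0025, 0, 0.035, 0, 0.03],
    [0.0025, 0, 0.045, 0, 0.03],
    [0.0025, 0, 0.05, 0, 0.03],
    [0.0025, 0, 0.05, 0, 0.03],
  ],
)

```text
t: 6.03
tcp_pos: [0.4947, 0.2382, 0.1265]
eef_rot: [[0.0, 1.0, -0.002], [1.0, -0.0, -0.001], [-0.001, -0.002, -1.0]]
ft_force: [0.7, -0.5, -1.2]
width: 0.0326
```

apply_moves(
  moves=[
    [0, 0, 0.01, 0, 0.03],
    [0, 0, 0.02, 0, 0.03],
    [0, 0, 0.026, 0, 0.03],
    [0, 0, 0.028, 0, 0.03],
    [0, 0, 0.028, 0, 0.03],
  ],
)

```text
t: 6.45
tcp_pos: [0.4948, 0.2386, 0.0987]
eef_rot: [[0.0, 1.0, -0.001], [1.0, -0.0, -0.001], [-0.001, -0.001, -1.0]]
ft_force: [-0.5, -0.5, -0.5]
width: 0.0326
```

apply_moves(
  moves=[
    [0, 0, 0.001, 0, 0.03],
    [0, 0, 0.001, 0, 0.04],
    [0, 0, 0.001, 0, 0.055],
    [0, 0, 0.001, 0, 0.055],
    [0, 0, 0.001, 0, 0.055],
  ],
)

```text
t: 6.87
tcp_pos: [0.4954, 0.2389, 0.0988]
eef_rot: [[0.0, 1.0, 0.0], [1.0, -0.0, 0.0], [0.0, 0.0, -1.0]]
ft_force: [0.5, 0.3, 0.7]
width: 0.0541
```

apply_moves(
  moves=[
    [0, 0, -0.02, 0, 0.055],
    [0, 0, -0.06, 0, 0.055],
    [0, 0, -0.1, 0, 0.055],
    [0, 0, -0.12, 0, 0.055],
    [0, 0, -0.12, 0, 0.055],
  ],
)

```text
t: 7.28
tcp_pos: [0.4983, 0.24, 0.2236]
eef_rot: [[0.0, 1.0, 0.009], [1.0, -0.0, 0.005], [0.005, 0.009, -1.0]]
ft_force: [1.2, 0.9, 0.1]
width: 0.0548
```

Run:
```python
from h import *
s=bot.get_state();print(s["t"],s["tcp_pos"],s["width"])
p,d=cams.snapshot("side");cv2.imwrite("pics/s4.png",cv2.resize(p[30:285,150:360],None,fx=2.3,fy=2.3,interpolation=cv2.INTER_CUBIC))
s=bot.get_state();print(s["t"],s["tcp_pos"],s["width"])
```

```text
7.2833 [0.49833729 0.24004846 0.22355646] 0.05480372258486534
7.3333 [0.49675325 0.2395428  0.2209654 ] 0.054479921283676416
```

View pics/s4.png

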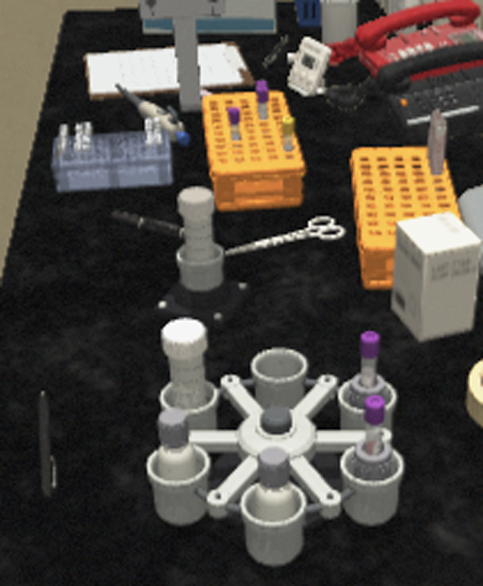

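apply_moves(
  moves=[
    [-0.04, -0.003, 0, 0, 0.05],
    [-0.08, -0.006, 0, 0, 0.05],
    [-0.12, -0.01, 0, 0, 0.05],
    [-0.16, -0.013, 0, 0, 0.05],
    [-0.2, -0.016, 0, 0, 0.05],
  ],
)

```text
t: 7.75
tcp_pos: [0.4775, 0.0372, 0.2171]
eef_rot: [[-0.001, 1.0, -0.003], [1.0, 0.001, -0.0], [-0.0, -0.003, -1.0]]
ft_force: [0.6, -0.7, -0.7]
width: 0.0499
```

apply_moves(
  moves=[
    [-0.04, -0.003, 0, 0, 0.05],
    [-0.08, -0.006, 0, 0, 0.05],
    [-0.11, -0.008, 0, 0, 0.05],
    [-0.12, -0.01, 0, 0, 0.05],
    [-0.12, -0.01, 0, 0, 0.05],
  ],
)

```text
t: 8.17
tcp_pos: [0.4677, -0.084, 0.2174]
eef_rot: [[0.006, 1.0, -0.003], [1.0, -0.006, -0.001], [-0.001, -0.003, -1.0]]
ft_force: [0.4, 0.2, 0.4]
width: 0.0501
```

apply_moves(
  moves=[
    [0, 0, 0.02, 0, 0.05],
    [0, 0, 0.05, 0, 0.05],
    [0, 0, 0.08, 0, 0.05],
    [0, 0, 0.08, 0, 0.05],
    [0, 0, 0.08, 0, 0.05],
  ],
)

```text
t: 8.58
tcp_pos: [0.4679, -0.0791, 0.1372]
eef_rot: [[-0.002, 1.0, -0.005], [1.0, 0.002, 0.001], [0.001, -0.005, -1.0]]
ft_force: [0.5, -0.2, -0.7]
width: 0.0498
```

apply_moves(
  moves=[
    [0, 0, 0, 0, 0.05],
    [0, 0, 0, 0, 0.05],
    [0, 0, 0, 0, 0.05],
  ],
)

```text
t: 8.83
tcp_pos: [0.4703, -0.0809, 0.1398]
eef_rot: [[-0.001, 1.0, 0.003], [1.0, 0.001, -0.0], [-0.0, 0.003, -1.0]]
ft_force: [-0.4, -0.2, 0.9]
width: 0.0499
```

Run:
```python
from h import *
s=bot.get_state();print(s["t"],s["tcp_pos"],s["width"])
p,d=cams.snapshot("wrist");cv2.imwrite("pics/w5.png",p)
s=bot.get_state();print(s["t"],s["tcp_pos"],s["width"])
```

```text
8.8333 [ 0.47033918 -0.08093181  0.13984163] 0.04991463190185009
8.8833 [ 0.47018217 -0.08099888  0.13969775] 0.04988168808092476
```

View pics/w5.png

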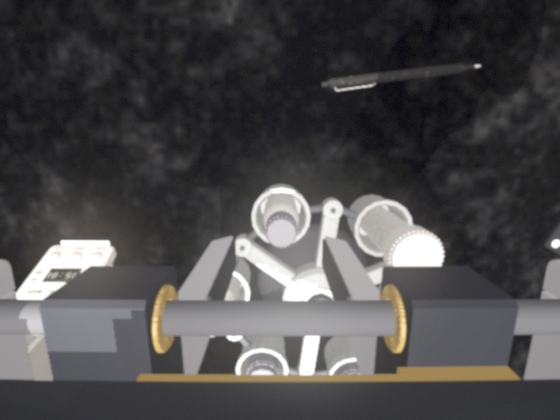

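Run:
```python
from h import *
print(ray("wrist",(281,233.5),.108),ray("wrist",(281,212),.062))
```

```text
[ 0.46868948 -0.07953534  0.108     ] [ 0.46468628 -0.07918987  0.062     ]
```

apply_moves(
  moves=[
    [0, 0, 0.03, 0, 0.05],
    [0, 0, 0.052, 0, 0.05],
    [0, 0, 0.052, 0, 0.05],
    [0, 0, 0.052, 0, 0.05],
  ],
)

```text
t: 9.22
tcp_pos: [0.4688, -0.0812, 0.0866]
eef_rot: [[0.0, 1.0, -0.001], [1.0, -0.0, 0.0], [0.0, -0.001, -1.0]]
ft_force: [0.5, 0.1, 1.0]
width: 0.05
```

apply_moves(
  moves=[
    [0, 0, 0, 0, 0.017],
    [0, 0, 0, 0, 0.017],
    [0, 0, 0, 0, 0.017],
    [0, 0, 0, 0, 0.017],
    [0, 0, 0, 0, 0.017],
  ],
)

```text
t: 9.63
tcp_pos: [0.4696, -0.0812, 0.0871]
eef_rot: [[-0.0, 1.0, 0.001], [1.0, 0.0, -0.0], [-0.0, 0.001, -1.0]]
ft_force: [0.7, -0.1, 0.3]
width: 0.0206
```

apply_moves(
  moves=[
    [0, 0, -0.01, 0, 0.017],
    [0, 0, -0.03, 0, 0.017],
    [0, 0, -0.065, 0, 0.017],
    [0, 0, -0.1, 0, 0.017],
    [0, 0, -0.135, 0, 0.017],
  ],
)

```text
t: 10.05
tcp_pos: [0.4685, -0.0812, 0.223]
eef_rot: [[0.0, 1.0, -0.001], [1.0, -0.0, -0.0], [-0.0, -0.001, -1.0]]
ft_force: [1.0, 1.1, -1.0]
width: 0.0203
```

apply_moves(
  moves=[
    [0.03, 0.022, 0, 0, 0.017],
    [0.06, 0.044, 0, 0, 0.017],
    [0.09, 0.066, 0, 0, 0.017],
    [0.11, 0.082, 0, 0, 0.017],
    [0.1186, 0.088, 0, 0, 0.017],
  ],
)

```text
t: 10.47
tcp_pos: [0.5592, 0.0419, 0.2214]
eef_rot: [[-0.005, 1.0, 0.001], [1.0, 0.005, 0.002], [0.002, 0.001, -1.0]]
ft_force: [0.2, 0.6, -0.3]
width: 0.0203
```

apply_moves(
  moves=[
    [0, 0, 0, 0, 0.017],
    [0, 0, 0.02, 0, 0.017],
    [0, 0, 0.035, 0, 0.017],
    [0, 0, 0.04, 0, 0.017],
    [0, 0, 0.04, 0, 0.017],
  ],
)

```text
t: 10.88
tcp_pos: [0.5552, 0.0354, 0.1804]
eef_rot: [[0.002, 1.0, -0.004], [1.0, -0.002, -0.001], [-0.001, -0.004, -1.0]]
ft_force: [-0.1, 0.1, -0.4]
width: 0.0205
```

apply_moves(
  moves=[
    [0, 0, 0, 0, 0.017],
    [0, 0, 0, 0, 0.017],
    [0, 0, 0, 0, 0.017],
  ],
)

```text
t: 11.13
tcp_pos: [0.5577, 0.037, 0.1824]
eef_rot: [[0.001, 1.0, 0.002], [1.0, -0.001, 0.0], [0.0, 0.002, -1.0]]
ft_force: [-0.5, -0.2, 0.0]
width: 0.0204
```

Run:
```python
from h import *
s=bot.get_state();print(s["t"],s["tcp_pos"],s["width"])
p,d=cams.snapshot("wrist");cv2.imwrite("pics/w6.png",p)
cv2.imwrite("pics/w6c.png",cv2.resize(p[145:310,200:360],None,fx=4,fy=3.6,interpolation=cv2.INTER_CUBIC))
s=bot.get_state();print(s["t"],s["tcp_pos"],s["width"])
p,d=cams.snapshot("side");cv2.imwrite("pics/s6.png",cv2.resize(p[30:285,150:360],None,fx=2.3,fy=2.3,interpolation=cv2.INTER_CUBIC))
```

```text
11.1333 [0.55769191 0.03696082 0.18241572] 0.020358522895972463
11.1833 [0.55767778 0.03715659 0.18229649] 0.020270983241938254
```

View pics/w6c.png

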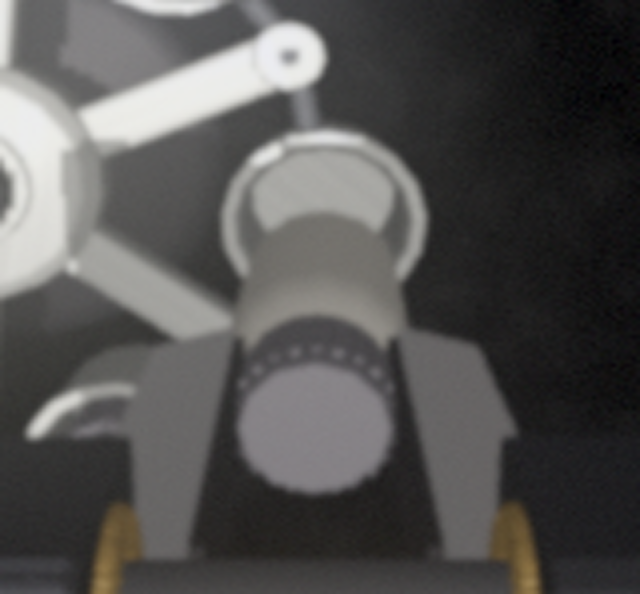

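View pics/s6.png

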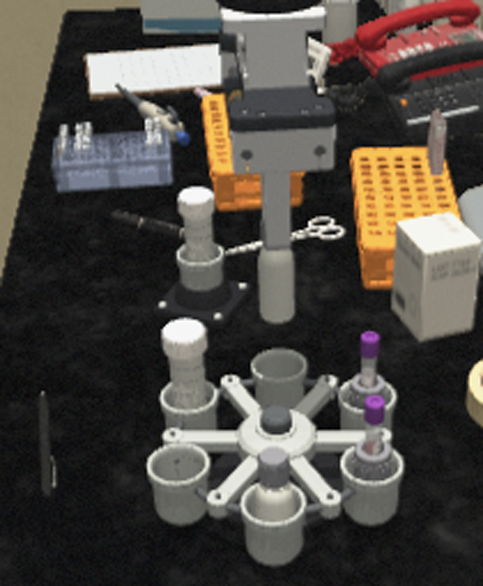

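Run:
```python
from h import *
print(bot.get_state()["tcp_pos"])
print(ray("wrist",(281.2,207),.062),ray("wrist",(279,264),.2035))
```

```text
[0.55761929 0.03726207 0.18218163]
[0.55718469 0.03962124 0.062     ] [0.55628258 0.03728588 0.2035    ]
```

apply_moves(
  moves=[
    [0.001, 0.001, 0.03, 0, 0.017],
    [0.001, 0.001, 0.05, 0, 0.017],
    [0.001, 0.001, 0.06, 0, 0.017],
    [0.001, 0.001, 0.07, 0, 0.017],
    [0.001, 0.001, 0.07, 0, 0.017],
  ],
)

```text
t: 11.65
tcp_pos: [0.5573, 0.0383, 0.1101]
eef_rot: [[-0.0, 1.0, -0.002], [1.0, 0.0, -0.0], [-0.0, -0.002, -1.0]]
ft_force: [0.2, 0.7, -0.1]
width: 0.0206
```

apply_moves(
  moves=[
    [0, 0, 0.01, 0, 0.017],
    [0, 0, 0.018, 0, 0.017],
    [0, 0, 0.022, 0, 0.017],
    [0, 0, 0.024, 0, 0.017],
    [0, 0, 0.024, 0, 0.017],
  ],
)

```text
t: 12.07
tcp_pos: [0.5583, 0.0385, 0.0874]
eef_rot: [[0.0, 1.0, 0.0], [1.0, -0.0, 0.0], [0.0, 0.0, -1.0]]
ft_force: [-0.4, 0.6, -0.3]
width: 0.0203
```

apply_moves(
  moves=[
    [0, 0, 0.0005, 0, 0.017],
    [0, 0, 0.0005, 0, 0.03],
    [0, 0, 0.0005, 0, 0.045],
    [0, 0, 0.0005, 0, 0.045],
    [0, 0, 0, 0, 0.045],
  ],
)

```text
t: 12.48
tcp_pos: [0.5583, 0.0384, 0.0876]
eef_rot: [[-0.0, 1.0, 0.0], [1.0, 0.0, 0.0], [0.0, 0.0, -1.0]]
ft_force: [0.9, 0.2, 0.2]
width: 0.0432
```

apply_moves(
  moves=[
    [0, 0, -0.02, 0, 0.045],
    [0, 0, -0.05, 0, 0.045],
    [0, 0, -0.09, 0, 0.045],
    [0, 0, -0.12, 0, 0.045],
    [0, 0, -0.12, 0, 0.045],
  ],
)

```text
t: 12.9
tcp_pos: [0.5623, 0.0383, 0.2136]
eef_rot: [[0.0, 1.0, 0.011], [1.0, -0.0, 0.001], [0.001, 0.011, -1.0]]
ft_force: [0.7, 0.5, 0.2]
width: 0.0453
```

apply_moves(
  moves=[
    [-0.035, 0.015, 0, 0, 0.045],
    [-0.07, 0.03, 0, 0, 0.045],
    [-0.105, 0.045, 0, 0, 0.045],
    [-0.13, 0.055, 0, 0, 0.045],
    [-0.1355, 0.0575, 0, 0, 0.045],
  ],
)

```text
t: 13.32
tcp_pos: [0.6164, -0.1041, 0.2072]
eef_rot: [[0.007, 1.0, 0.001], [1.0, -0.007, -0.004], [-0.004, 0.001, -1.0]]
ft_force: [0.2, -0.9, -0.0]
width: 0.0451
```

apply_moves(
  moves=[
    [0, 0, 0, 0, 0.045],
    [0, 0, 0.03, 0, 0.045],
    [0, 0, 0.05, 0, 0.045],
    [0, 0, 0.05, 0, 0.045],
    [0, 0, 0.05, 0, 0.045],
  ],
)

```text
t: 13.73
tcp_pos: [0.6147, -0.0949, 0.1567]
eef_rot: [[-0.002, 1.0, -0.003], [1.0, 0.002, 0.002], [0.002, -0.003, -1.0]]
ft_force: [0.5, 1.8, 0.2]
width: 0.0451
```

apply_moves(
  moves=[
    [0, 0, 0, 0, 0.045],
    [0, 0, 0, 0, 0.045],
    [0, 0, 0, 0, 0.045],
  ],
)

```text
t: 13.98
tcp_pos: [0.6166, -0.0968, 0.1589]
eef_rot: [[-0.0, 1.0, 0.002], [1.0, 0.0, -0.0], [-0.0, 0.002, -1.0]]
ft_force: [-0.3, -0.3, 0.9]
width: 0.0451
```

Run:
```python
from h import *
s=bot.get_state();print(s["t"],s["tcp_pos"],s["width"])
p,d=cams.snapshot("wrist");cv2.imwrite("pics/w7.png",p)
s=bot.get_state();print(s["t"],s["tcp_pos"],s["width"])
p,d=cams.snapshot("side");cv2.imwrite("pics/s7.png",cv2.resize(p[30:285,150:360],None,fx=2.3,fy=2.3,interpolation=cv2.INTER_CUBIC))
```

```text
13.9833 [ 0.61656678 -0.09683911  0.15887494] 0.04512718555143744
14.0333 [ 0.61643291 -0.09694592  0.15870464] 0.04489002561538258
```

View pics/w7.png

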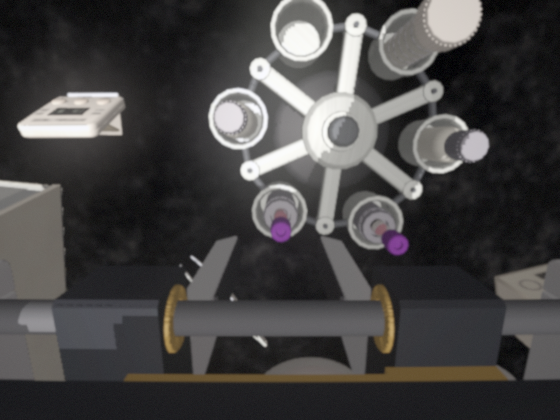

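View pics/s7.png

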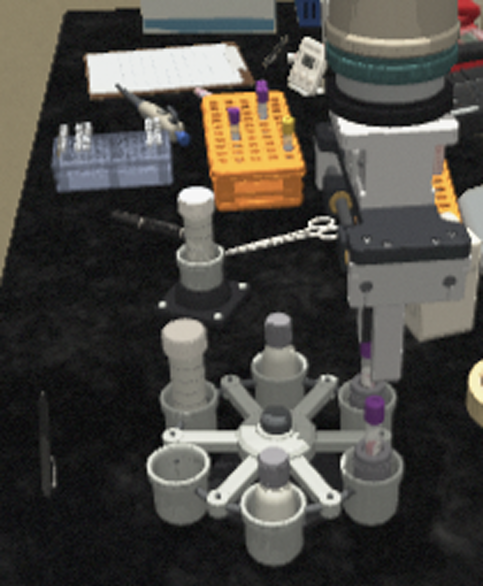

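Run:
```python
from h import *
print(ray("wrist",(281.5,231),.122),ray("wrist",(397,244),.122))
```

```text
[ 0.61447143 -0.09514542  0.122     ] [ 0.62394385 -0.01477772  0.122     ]
```

apply_moves(
  moves=[
    [0, 0, 0.03, 0, 0.045],
    [0, 0, 0.055, 0, 0.045],
    [0, 0, 0.064, 0, 0.045],
    [0, 0, 0.064, 0, 0.045],
  ],
)

```text
t: 14.42
tcp_pos: [0.614, -0.0967, 0.0915]
eef_rot: [[0.0, 1.0, -0.004], [1.0, -0.0, 0.001], [0.001, -0.004, -1.0]]
ft_force: [-0.4, 0.2, 1.2]
width: 0.045
```

apply_moves(
  moves=[
    [0, 0, 0, 0, 0.01],
    [0, 0, 0, 0, 0.01],
    [0, 0, 0, 0, 0.01],
    [0, 0, 0, 0, 0.01],
    [0, 0, 0, 0, 0.01],
  ],
)

```text
t: 14.83
tcp_pos: [0.6163, -0.0971, 0.0944]
eef_rot: [[0.0, 1.0, 0.002], [1.0, -0.0, -0.0], [-0.0, 0.002, -1.0]]
ft_force: [0.8, 1.1, -0.9]
width: 0.015
```

apply_moves(
  moves=[
    [0, 0, -0.01, 0, 0.01],
    [0, 0, -0.03, 0, 0.01],
    [0, 0, -0.065, 0, 0.01],
    [0, 0, -0.1, 0, 0.01],
    [0, 0, -0.13, 0, 0.01],
  ],
)

```text
t: 15.25
tcp_pos: [0.6159, -0.0973, 0.2265]
eef_rot: [[0.0, 1.0, 0.002], [1.0, -0.0, -0.0], [-0.0, 0.002, -1.0]]
ft_force: [0.4, 0.2, -0.6]
width: 0.0146
```

apply_moves(
  moves=[
    [0.004, -0.035, 0, 0, 0.01],
    [0.008, -0.07, 0, 0, 0.01],
    [0.012, -0.105, 0, 0, 0.01],
    [0.015, -0.135, 0, 0, 0.01],
    [0.0165, -0.146, 0, 0, 0.01],
  ],
)

```text
t: 15.67
tcp_pos: [0.4647, -0.0803, 0.2242]
eef_rot: [[0.001, 1.0, -0.003], [1.0, -0.001, 0.001], [0.001, -0.003, -1.0]]
ft_force: [-0.7, 0.3, -1.2]
width: 0.0147
```

apply_moves(
  moves=[
    [0, 0, 0, 0, 0.01],
    [0, 0, 0.015, 0, 0.01],
    [0, 0, 0.03, 0, 0.01],
    [0, 0, 0.035, 0, 0.01],
    [0, 0, 0.035, 0, 0.01],
  ],
)

```text
t: 16.08
tcp_pos: [0.47, -0.0806, 0.1878]
eef_rot: [[-0.0, 1.0, -0.001], [1.0, 0.0, -0.0], [-0.0, -0.001, -1.0]]
ft_force: [-0.4, -0.2, -1.0]
width: 0.0147
```

apply_moves(
  moves=[
    [0, 0, 0, 0, 0.01],
    [0, 0, 0, 0, 0.01],
    [0, 0, 0, 0, 0.01],
  ],
)

```text
t: 16.33
tcp_pos: [0.4705, -0.0808, 0.1891]
eef_rot: [[0.0, 1.0, 0.001], [1.0, -0.0, -0.0], [-0.0, 0.001, -1.0]]
ft_force: [0.1, 0.3, -1.1]
width: 0.0148
```

Run:
```python
from h import *
s=bot.get_state();print(s["t"],s["tcp_pos"],s["width"])
p,d=cams.snapshot("wrist");cv2.imwrite("pics/w8.png",p)
cv2.imwrite("pics/w8c.png",cv2.resize(p[145:310,200:360],None,fx=4,fy=3.6,interpolation=cv2.INTER_CUBIC))
p,d=cams.snapshot("side");cv2.imwrite("pics/s8.png",cv2.resize(p[30:285,150:360],None,fx=2.3,fy=2.3,interpolation=cv2.INTER_CUBIC))
s=bot.get_state();print(s["t"],s["tcp_pos"],s["width"])
```

```text
16.3333 [ 0.4704964  -0.08079627  0.18909317] 0.014824111593027716
16.4333 [ 0.47018135 -0.08067407  0.18896456] 0.01511775053721251
```

View pics/w8c.png

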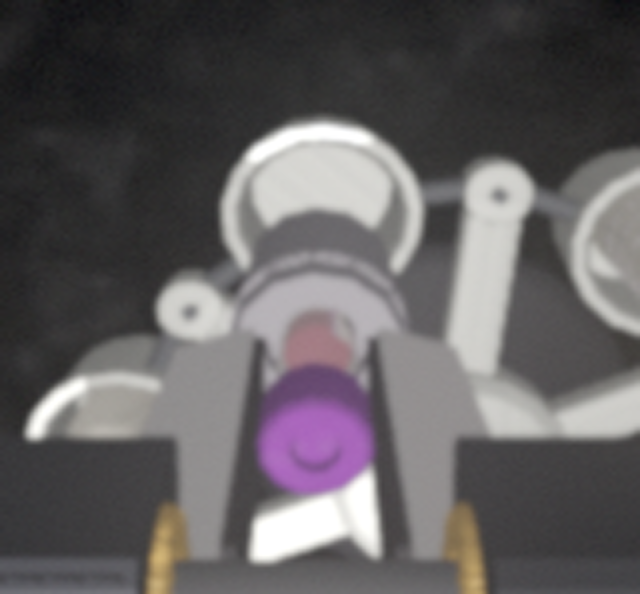

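View pics/s8.png

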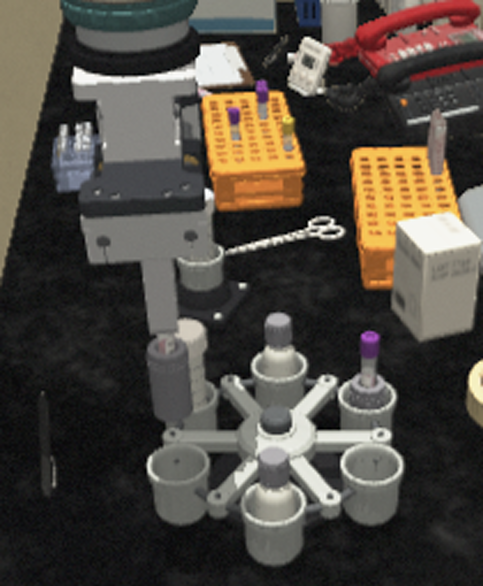

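Run:
```python
from h import *
print(ray("wrist",(280.6,204.3),.062),ray("wrist",(279,268),.217))
```

```text
[ 0.46855707 -0.07886152  0.062     ] [ 0.46821111 -0.08065702  0.217     ]
```

apply_moves(
  moves=[
    [0.0007, 0, 0.03, 0, 0.01],
    [0.0007, 0, 0.05, 0, 0.01],
    [0.0007, 0, 0.06, 0, 0.01],
    [0.0007, 0, 0.07, 0, 0.01],
    [0.0007, 0, 0.07, 0, 0.01],
  ],
)

```text
t: 16.85
tcp_pos: [0.4687, -0.0797, 0.1171]
eef_rot: [[-0.0, 1.0, -0.003], [1.0, 0.0, 0.0], [0.0, -0.003, -1.0]]
ft_force: [-0.1, -0.6, -1.1]
width: 0.0146
```

apply_moves(
  moves=[
    [0, 0, 0.01, 0, 0.01],
    [0, 0, 0.018, 0, 0.01],
    [0, 0, 0.022, 0, 0.01],
    [0, 0, 0.0235, 0, 0.01],
    [0, 0, 0.0235, 0, 0.01],
  ],
)

```text
t: 17.27
tcp_pos: [0.4697, -0.0799, 0.0949]
eef_rot: [[0.0, 1.0, -0.0], [1.0, -0.0, 0.0], [0.0, -0.0, -1.0]]
ft_force: [-0.3, 0.3, -0.6]
width: 0.0147
```

apply_moves(
  moves=[
    [0, 0, 0.0005, 0, 0.01],
    [0, 0, 0.0005, 0, 0.025],
    [0, 0, 0.0005, 0, 0.04],
    [0, 0, 0.0005, 0, 0.045],
    [0, 0, 0, 0, 0.045],
  ],
)

```text
t: 17.68
tcp_pos: [0.4698, -0.0799, 0.0951]
eef_rot: [[0.0, 1.0, 0.0], [1.0, -0.0, 0.0], [0.0, 0.0, -1.0]]
ft_force: [0.0, 0.1, 0.1]
width: 0.0378
```

apply_moves(
  moves=[
    [0, 0, -0.02, 0, 0.045],
    [0, 0, -0.05, 0, 0.05],
    [0, 0, -0.09, 0, 0.06],
    [0, 0, -0.125, 0, 0.06],
    [0, 0, -0.125, 0, 0.06],
  ],
)

```text
t: 18.1
tcp_pos: [0.4737, -0.0809, 0.226]
eef_rot: [[0.0, 1.0, 0.012], [1.0, -0.0, -0.001], [-0.001, 0.012, -1.0]]
ft_force: [0.7, -0.0, -0.4]
width: 0.0595
```

apply_moves(
  moves=[
    [0.04, 0.003, 0, 0, 0.06],
    [0.08, 0.006, 0, 0, 0.06],
    [0.12, 0.01, 0, 0, 0.06],
    [0.16, 0.013, 0, 0, 0.06],
    [0.2, 0.016, 0, 0, 0.06],
  ],
)

```text
t: 18.52
tcp_pos: [0.4854, 0.1219, 0.22]
eef_rot: [[0.0, 1.0, 0.0], [1.0, -0.0, 0.0], [0.0, 0.0, -1.0]]
ft_force: [0.6, -1.1, 0.6]
width: 0.0602
```

apply_moves(
  moves=[
    [0.04, 0.003, 0, 0, 0.06],
    [0.08, 0.006, 0, 0, 0.06],
    [0.11, 0.009, 0, 0, 0.06],
    [0.1185, 0.0097, 0, 0, 0.06],
    [0.1185, 0.0097, 0, 0, 0.06],
  ],
)

```text
t: 18.93
tcp_pos: [0.4947, 0.2418, 0.2194]
eef_rot: [[-0.005, 1.0, -0.001], [1.0, 0.005, 0.001], [0.001, -0.001, -1.0]]
ft_force: [-0.7, 1.1, 0.4]
width: 0.0599
```

apply_moves(
  moves=[
    [0, 0, 0, 0, 0.06],
    [0, 0, 0.02, 0, 0.06],
    [0, 0, 0.05, 0, 0.06],
    [0, 0, 0.06, 0, 0.06],
    [0, 0, 0.06, 0, 0.06],
  ],
)

```text
t: 19.35
tcp_pos: [0.4937, 0.2354, 0.1579]
eef_rot: [[0.003, 1.0, -0.005], [1.0, -0.003, -0.004], [-0.004, -0.005, -1.0]]
ft_force: [-0.1, -0.2, 1.0]
width: 0.0599
```

apply_moves(
  moves=[
    [0, 0, 0, 0, 0.06],
    [0, 0, 0, 0, 0.06],
    [0, 0, 0, 0, 0.06],
  ],
)

```text
t: 19.6
tcp_pos: [0.4964, 0.2385, 0.1613]
eef_rot: [[0.001, 1.0, 0.002], [1.0, -0.001, 0.001], [0.001, 0.002, -1.0]]
ft_force: [-0.3, 0.3, 0.4]
width: 0.0602
```

Run:
```python
from h import *
s=bot.get_state();print(s["t"],s["tcp_pos"],s["width"])
p,d=cams.snapshot("wrist");cv2.imwrite("pics/w9.png",p)
p,d=cams.snapshot("side");cv2.imwrite("pics/s9.png",cv2.resize(p[30:285,150:360],None,fx=2.3,fy=2.3,interpolation=cv2.INTER_CUBIC))
s=bot.get_state();print(s["t"],s["tcp_pos"],s["width"])
```

```text
19.6 [0.49643421 0.23850667 0.16134298] 0.06019001800644536
19.7 [0.49612401 0.23873689 0.16105915] 0.059985656253298325
```

View pics/w9.png

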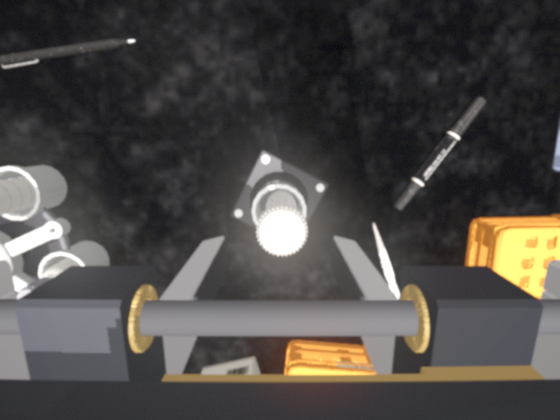

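View pics/s9.png

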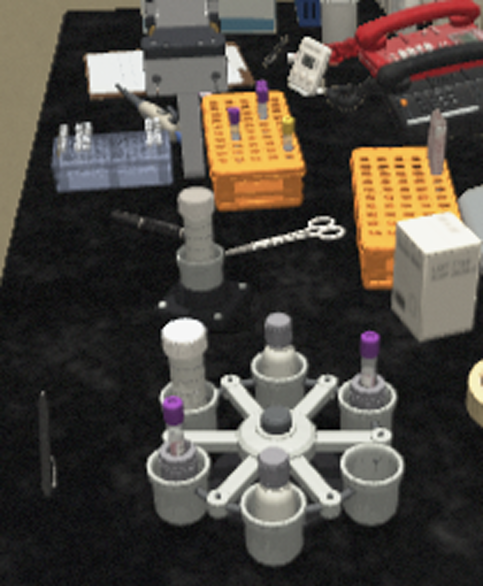

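Sleeve is standing in p3; the tall tube in the spare bucket is centred (cap at 282,232). Descend and grip.

apply_moves(
  moves=[
    [0, 0, 0.03, 0, 0.06],
    [0, 0, 0.055, 0, 0.06],
    [0, 0, 0.0625, 0, 0.06],
    [0, 0, 0.0625, 0, 0.06],
    [0, 0, 0.0625, 0, 0.06],
  ],
)

```text
t: 20.12
tcp_pos: [0.4958, 0.2387, 0.098]
eef_rot: [[0.0, 1.0, 0.0], [1.0, -0.0, 0.0], [0.0, 0.0, -1.0]]
ft_force: [0.6, 0.9, 0.2]
width: 0.0604
```

apply_moves(
  moves=[
    [0, 0, 0, 0, 0.03],
    [0, 0, 0, 0, 0.03],
    [0, 0, 0, 0, 0.03],
    [0, 0, 0, 0, 0.03],
    [0, 0, 0, 0, 0.03],
  ],
)

```text
t: 20.53
tcp_pos: [0.4957, 0.2389, 0.098]
eef_rot: [[-0.0, 1.0, 0.001], [1.0, 0.0, 0.001], [0.001, 0.001, -1.0]]
ft_force: [-0.1, 0.6, 2.2]
width: 0.0323
```

apply_moves(
  moves=[
    [0, 0, -0.01, 0, 0.03],
    [0, 0, -0.03, 0, 0.03],
    [0, 0, -0.065, 0, 0.03],
    [0, 0, -0.1, 0, 0.03],
    [0, 0, -0.135, 0, 0.03],
  ],
)

```text
t: 20.95
tcp_pos: [0.495, 0.2382, 0.2345]
eef_rot: [[0.0, 1.0, -0.0], [1.0, -0.0, -0.0], [-0.0, -0.0, -1.0]]
ft_force: [0.3, 1.1, -0.6]
width: 0.0324
```

apply_moves(
  moves=[
    [-0.035, 0.0125, 0, 0, 0.03],
    [-0.07, 0.025, 0, 0, 0.03],
    [-0.105, 0.0375, 0, 0, 0.03],
    [-0.14, 0.05, 0, 0, 0.03],
    [-0.175, 0.0625, 0, 0, 0.03],
  ],
)

```text
t: 21.37
tcp_pos: [0.5581, 0.062, 0.2334]
eef_rot: [[-0.0, 1.0, 0.001], [1.0, 0.0, 0.0], [0.0, 0.001, -1.0]]
ft_force: [-0.0, -0.7, -1.0]
width: 0.0326
```

apply_moves(
  moves=[
    [-0.035, 0.0125, 0, 0, 0.03],
    [-0.07, 0.025, 0, 0, 0.03],
    [-0.105, 0.0375, 0, 0, 0.03],
    [-0.14, 0.05, 0, 0, 0.03],
    [-0.1615, 0.0575, 0, 0, 0.03],
  ],
)

```text
t: 21.78
tcp_pos: [0.6158, -0.1033, 0.2333]
eef_rot: [[0.004, 1.0, 0.001], [1.0, -0.004, -0.003], [-0.003, 0.001, -1.0]]
ft_force: [-0.7, -0.4, -0.1]
width: 0.0325
```

apply_moves(
  moves=[
    [0, 0, 0, 0, 0.03],
    [0, 0, 0.01, 0, 0.03],
    [0, 0, 0.03, 0, 0.03],
    [0, 0, 0.04, 0, 0.03],
    [0, 0, 0.04, 0, 0.03],
  ],
)

```text
t: 22.2
tcp_pos: [0.6131, -0.0954, 0.1897]
eef_rot: [[-0.002, 1.0, -0.006], [1.0, 0.002, 0.002], [0.002, -0.006, -1.0]]
ft_force: [-0.7, 0.3, -1.6]
width: 0.0324
```

apply_moves(
  moves=[
    [0, 0, 0, 0, 0.03],
    [0, 0, 0, 0, 0.03],
    [0, 0, 0, 0, 0.03],
  ],
)

```text
t: 22.45
tcp_pos: [0.616, -0.0975, 0.1934]
eef_rot: [[-0.001, 1.0, 0.001], [1.0, 0.001, -0.0], [-0.0, 0.001, -1.0]]
ft_force: [-0.2, -0.9, -0.1]
width: 0.0325
```

Run:
```python
from h import *
s=bot.get_state();print(s["t"],s["tcp_pos"],s["width"])
p,d=cams.snapshot("wrist");cv2.imwrite("pics/w10.png",p)
cv2.imwrite("pics/w10c.png",cv2.resize(p[145:310,200:360],None,fx=4,fy=3.6,interpolation=cv2.INTER_CUBIC))
p,d=cams.snapshot("side");cv2.imwrite("pics/s10.png",cv2.resize(p[30:285,150:360],None,fx=2.3,fy=2.3,interpolation=cv2.INTER_CUBIC))
s=bot.get_state();print(s["t"],s["tcp_pos"],s["width"])
```

```text
22.45 [ 0.61599676 -0.09754263  0.19337091] 0.03253887980999207
22.55 [ 0.61590168 -0.09779325  0.19327781] 0.03291030434295289
```

View pics/w10c.png

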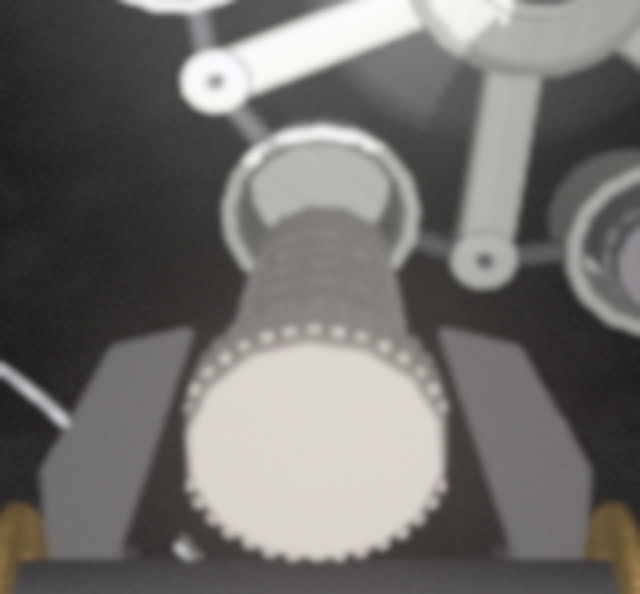

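View pics/s10.png

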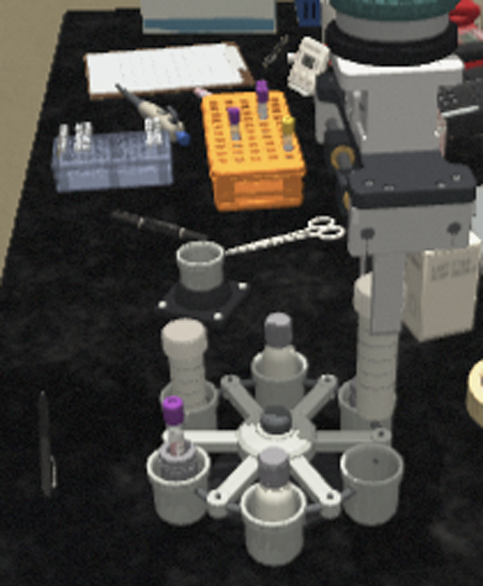

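apply_moves(
  moves=[
    [0, 0, 0.03, 0, 0.03],
    [0, 0, 0.05, 0, 0.03],
    [0, 0, 0.06, 0, 0.03],
    [0, 0, 0.07, 0, 0.03],
    [0, 0, 0.07, 0, 0.03],
  ],
)

```text
t: 22.97
tcp_pos: [0.6146, -0.0977, 0.121]
eef_rot: [[-0.0, 1.0, -0.002], [1.0, 0.0, 0.0], [0.0, -0.002, -1.0]]
ft_force: [0.2, 0.1, -0.4]
width: 0.0324
```

apply_moves(
  moves=[
    [0, 0, 0.01, 0, 0.03],
    [0, 0, 0.018, 0, 0.03],
    [0, 0, 0.022, 0, 0.03],
    [0, 0, 0.024, 0, 0.03],
    [0, 0, 0.0245, 0, 0.03],
  ],
)

```text
t: 23.38
tcp_pos: [0.6157, -0.0979, 0.0981]
eef_rot: [[0.0, 1.0, 0.001], [1.0, -0.0, 0.0], [0.0, 0.001, -1.0]]
ft_force: [-0.8, 0.1, 2.1]
width: 0.0326
```

Contact with the floor (2 N). Release, rise, move clear.

apply_moves(
  moves=[
    [0, 0, 0, 0, 0.035],
    [0, 0, 0, 0, 0.045],
    [0, 0, 0, 0, 0.055],
    [0, 0, 0, 0, 0.055],
    [0, 0, 0, 0, 0.055],
  ],
)

```text
t: 23.8
tcp_pos: [0.6155, -0.098, 0.0981]
eef_rot: [[0.0, 1.0, 0.0], [1.0, -0.0, -0.0], [-0.0, 0.0, -1.0]]
ft_force: [0.5, -0.1, -0.9]
width: 0.0543
```

apply_moves(
  moves=[
    [0, 0, -0.02, 0, 0.055],
    [0, 0, -0.05, 0, 0.055],
    [0, 0, -0.09, 0, 0.055],
    [0, 0, -0.125, 0, 0.055],
    [0, 0, -0.16, 0, 0.055],
  ],
)

```text
t: 24.22
tcp_pos: [0.6152, -0.098, 0.2599]
eef_rot: [[0.0, 1.0, 0.0], [1.0, -0.0, -0.0], [-0.0, 0.0, -1.0]]
ft_force: [0.6, -0.7, 0.5]
width: 0.0549
```

apply_moves(
  moves=[
    [0.035, -0.02, 0, 0, 0.055],
    [0.07, -0.04, 0, 0, 0.055],
    [0.105, -0.06, 0, 0, 0.055],
    [0.14, -0.08, 0, 0, 0.055],
    [0.175, -0.1, 0, 0, 0.055],
  ],
)

```text
t: 24.63
tcp_pos: [0.5142, 0.0784, 0.2582]
eef_rot: [[0.0, 1.0, 0.0], [1.0, -0.0, 0.0], [0.0, 0.0, -1.0]]
ft_force: [0.7, 0.7, -0.3]
width: 0.055
```

apply_moves(
  moves=[
    [0.035, -0.02, 0, 0, 0.055],
    [0.07, -0.03, 0, 0, 0.055],
    [0.105, -0.03, 0, 0, 0.055],
    [0.14, -0.03, 0, 0, 0.055],
    [0.14, -0.03, 0, 0, 0.055],
  ],
)

```text
t: 25.05
tcp_pos: [0.484, 0.226, 0.2579]
eef_rot: [[-0.011, 1.0, 0.0], [1.0, 0.011, 0.005], [0.005, 0.0, -1.0]]
ft_force: [-0.6, 0.4, -0.0]
width: 0.055
```

apply_moves(
  moves=[
    [0, 0, 0, 0, 0.055],
    [0, 0, 0, 0, 0.055],
    [0, 0, 0, 0, 0.055],
    [0, 0, 0, 0, 0.055],
    [0, 0, 0, 0, 0.055],
  ],
)

```text
t: 25.47
tcp_pos: [0.4857, 0.2157, 0.2581]
eef_rot: [[0.002, 1.0, 0.0], [1.0, -0.002, -0.0], [-0.0, 0.0, -1.0]]
ft_force: [0.5, -0.9, -0.2]
width: 0.0547
```

Run:
```python
from h import *
s=bot.get_state();print(s["t"],s["tcp_pos"],s["width"])
p,d=cams.snapshot("top");cv2.imwrite("pics/t11.png",cv2.resize(p[165:275,160:360],None,fx=4,fy=4,interpolation=cv2.INTER_CUBIC))
p,d=cams.snapshot("side");cv2.imwrite("pics/s11.png",cv2.resize(p[125:285,190:360],None,fx=3.7,fy=3.7,interpolation=cv2.INTER_CUBIC))
```

```text
25.4667 [0.48574533 0.21574033 0.25807684] 0.054704295996677046
```

View pics/t11.png

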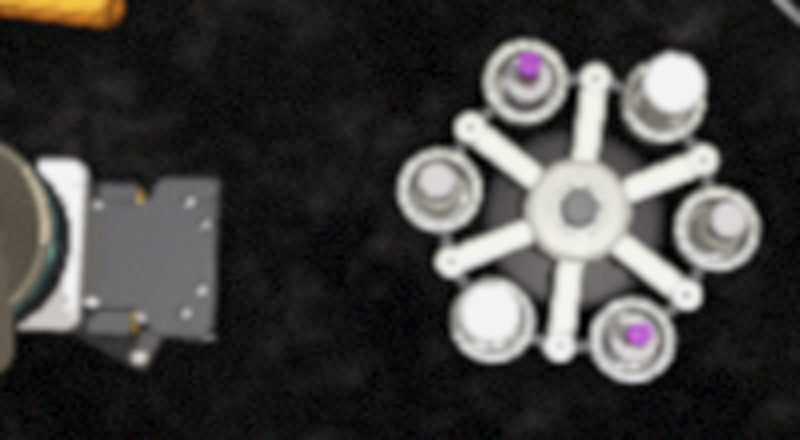

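View pics/s11.png

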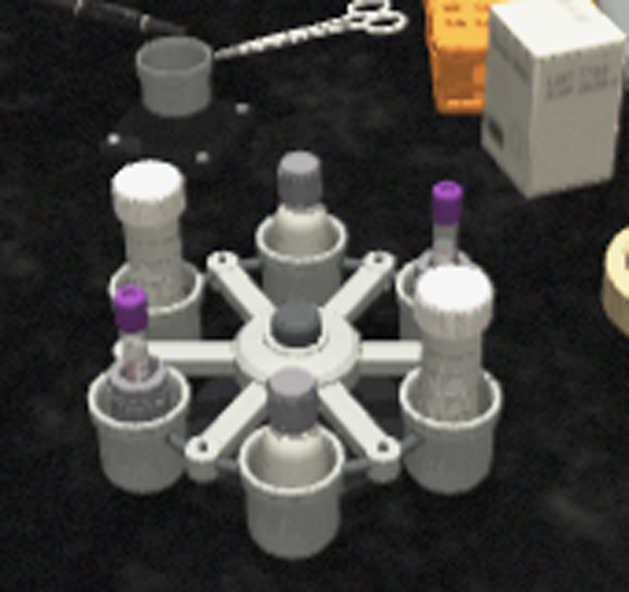

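Run:
```python
from h import *
f=lambda x,y:(160+x/4-.375,165+y/4-.375)
for a,b,z in [((530,64),(637,335),.122),((490,310),(675,80),.126),((437,182),(728,220),.108)]:
    A=ray("top",f(*a),z);B=ray("top",f(*b),z);print(A,B,np.hypot(*(A-B)[:2]))
ticket.close_job()
```

```text
[ 0.62566505 -0.0143144   0.122     ] [ 0.47009492 -0.0782543   0.122     ] 0.16819742720273925
[0.48217668 0.00586509 0.126     ] [ 0.61744112 -0.09824161  0.126     ] 0.17068882179821018
[0.5570875  0.03825069 0.108     ] [ 0.53869264 -0.1316677   0.108     ] 0.1709111707005432
the job is handed in; nothing more can be done
```

The rotor is balanced and the job is handed in: the two vessels of each kind now stand in opposite buckets. It took four transfers and about 25.6 s of the 99 s allowed:

1. A tall tube went to the spare bucket.
2. A bottle went into the tall tube's old place.
3. A sleeve went into the bottle's old place.
4. The tall tube went from the spare bucket into the sleeve's old place.

**Lowering:** Each vessel was lowered to within about 1 mm of its bucket floor before I opened the fingers. Only the last tube showed a clear floor contact force, about 2 N. For the other three the height came from the tool position.

**Last checks:** The final top and side pictures show all six upright in the rotor, the spare bucket empty and the gripper clear. Measured from the cap tops in the top picture, the pairs are 168 mm (sleeves), 171 mm (tall tubes) and 171 mm (bottles) apart, against the 158 mm needed.

**Disagreements:**
- One early wrist-camera reading was about 9 mm off because the arm was still settling. Allowing for that movement, it agreed with the fixed cameras.
- The finger opening read about 32.5 mm on the 35 mm tall-tube caps, but the grip held each time.

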